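# Nest the empty sample cups

### The job

Clear up the empty sample cups: nest the yellow and the green cup, in either order, in the blue cup, each pushed or dropped fully home, so that the three stand upright as one stack with the blue cup at the bottom, about where it stands now. Leave the white cup that holds the dropper bottle where it is.

Things in the scene. Friction and masses are not known exactly. Their poses are not given: they have to be found in the camera images.
- blue_cup_centre (a point): Blue tapered round sample cup, open at the top: 80 mm tall, 56 mm across the rim, 36 mm across the foot, wall 2.2 mm, about 60 g. Empty, upright on the worktop; bottom of the stack. Inside floor 36 mm above the foot: a cup nested in it sits 36 mm higher, 44 mm deep, with 2 mm play all round. Point: on its axis, half-way up, 40 mm above its foot; z points out of its mouth.
- yellow_cup_centre (a point): Yellow tapered round sample cup, open at the top: 80 mm tall, 56 mm across the rim, 36 mm across the foot, wall 2.2 mm, about 60 g. Empty, upright on the worktop. Inside floor 36 mm above the foot: a cup nested in it sits 36 mm higher, 44 mm deep, with 2 mm play all round. Grip round the outside of its top 30 mm. Point: on its axis, half-way up, 40 mm above its foot; z points out of its mouth.
- green_cup_centre (a point): Green tapered round sample cup, open at the top: 80 mm tall, 56 mm across the rim, 36 mm across the foot, wall 2.2 mm, about 60 g. Empty, upright on the worktop. Inside floor 36 mm above the foot: a cup nested in it sits 36 mm higher, 44 mm deep, with 2 mm play all round. Grip round the outside of its top 30 mm. Point: on its axis, half-way up, 40 mm above its foot; z points out of its mouth.
- white_cup_centre (a point): White tapered round sample cup, open at the top: 80 mm tall, 56 mm across the rim, 36 mm across the foot, wall 2.2 mm, about 60 g. In use: a brown dropper bottle stands in it, whose tip is 140 mm above the worktop. Not to be moved. Point: on its axis, half-way up, 40 mm above its foot; z points out of its mouth.
There are look-alikes about, which are no part of the job. Of the things like the part that bears blue_cup_centre, leave any that is orange; of the rest the larger one is meant. There is more than one size of the part that bears green_cup_centre; the job needs the larger.

How it is judged:
On the way:
1. one cup is nested fully in another (((horizontal distance between yellow_cup_centre and blue_cup_centre below 0.012 m and z of yellow_cup_centre in the frame of blue_cup_centre between 0.028 and 0.044 m and angle between each of yellow_cup_centre, blue_cup_centre's own z axis and vertical below 0.17 rad) or (horizontal distance between green_cup_centre and blue_cup_centre below 0.012 m and z of green_cup_centre in the frame of blue_cup_centre between 0.028 and 0.044 m and angle between each of green_cup_centre, blue_cup_centre's own z axis and vertical below 0.17 rad) or (horizontal distance between green_cup_centre and yellow_cup_centre below 0.012 m and z of green_cup_centre in the frame of yellow_cup_centre between 0.028 and 0.044 m and angle between each of green_cup_centre, yellow_cup_centre's own z axis and vertical below 0.17 rad) or (horizontal distance between yellow_cup_centre and green_cup_centre below 0.012 m and z of yellow_cup_centre in the frame of green_cup_centre between 0.028 and 0.044 m and angle between each of yellow_cup_centre, green_cup_centre's own z axis and vertical below 0.17 rad))), for 0.2 s.
At the end, for the whole second after the job is handed in: Yellow and green are nested in blue in either order: each centre within 12 mm of the axis of the cup below and 28 to 44 mm above its centre, all three within 10 degrees of upright, blue on the worktop within 60 mm of its start, white within 30 mm of its start (((horizontal distance between yellow_cup_centre and blue_cup_centre below 0.012 m and z of yellow_cup_centre in the frame of blue_cup_centre between 0.028 and 0.044 m and angle between each of yellow_cup_centre, blue_cup_centre, green_cup_centre, yellow_cup_centre's own z axis and vertical below 0.17 rad and horizontal distance between green_cup_centre and yellow_cup_centre below 0.012 m and z of green_cup_centre in the frame of yellow_cup_centre between 0.028 and 0.044 m) or (horizontal distance between green_cup_centre and blue_cup_centre below 0.012 m and z of green_cup_centre in the frame of blue_cup_centre between 0.028 and 0.044 m and angle between each of green_cup_centre, blue_cup_centre, yellow_cup_centre, green_cup_centre's own z axis and vertical below 0.17 rad and horizontal distance between yellow_cup_centre and green_cup_centre below 0.012 m and z of yellow_cup_centre in the frame of green_cup_centre between 0.028 and 0.044 m)) and height (world z) of blue_cup_centre below 0.05 m and distance of blue_cup_centre from where it was at the start of the episode below 0.06 m and distance of white_cup_centre from where it was at the start of the episode below 0.03 m); the robot touches nothing.
It fails at once if the white cup with the dropper bottle is shifted by more than 30 mm or tipped by more than 20 degrees (distance of white_cup_centre from where it was at the start of the episode above 0.03 m or angle between white_cup_centre's own z axis and vertical above 0.35 rad).
It also fails if it takes over 61 s, if anything falls off the work surface, if the arm or the gripper's body presses on something with over 40 N, if the wrist force passes 120 N, or if a joint passes its speed limit or range.

### The arm

A 6-joint arm with a two-finger parallel gripper is mounted at the origin on a cart in front of the work surface, level with it; the furniture and walls round the work are solid. World frame = base frame: x ahead of the robot, y to its left, z up, the work surface at z = 0. Lengths are in m, angles in rad, forces in N, time in s.
With the tool pointing down it reaches from about 0.35 to 0.975 m from the base axis. Payload 7.1 kg.
Tool frame: the origin (TCP) lies between the finger pads; the fingertips stand 17 mm ahead of it and the grasp point (between the pads) lies 2 mm behind it; z points along the fingers, y is the line along which they close (so a half turn about z gives the same grasp; the last joint's range is limited). The gripper opens to 88 mm and grips with 3 to 60 N. Pads are 20 mm wide; open, the fingers measure 115 mm over their backs; the gripper's body (75 mm by 178 mm) begins 61 mm behind the grasp point.
Start: joints at [-1.355, 0.423, 1.63, -0, 1.089, -0.019], TCP at [0.145, -0.608, 0.24] pointing down, gripper open.
Joint ranges: [-3, 3], [-0.9, 2.11], [0.09, 2.58], [-1.31, 4.45], [0.11, 2.69], [-2.54, 2.54]. Speed limits (rad/s): [2.39, 2.39, 3.01, 3.14, 3.14, 3.14].

### API

Orientations are given as a unit quaternion [w, x, y, z].
In Python, from plant import ctrl gives the robot as it stands.
- The arm moves only by the tool arm_command, never from a script. Its arguments are lists of equal length, an entry for each row: "grip": the opening, from -1 (shut) to 1 (fully open); "translation": the shift along the tool's x, y, z in units of 0.08 m (1.0 is 0.08 m), a list of three; "spin": the turn about the tool's z in units of 180 degrees (1.0 is 180 degrees). In form: {"grip": [grip, ...], "translation": [[dx, dy, dz], ...], "spin": [spin, ...]}. A call has 1 to 5 rows; each row is the pose to reach, as a shift and turn from the pose commanded when the call began, along the tool's axes at that moment, turning the shorter way round; what a row does not reach only later rows make up. A row lasts 1/8 s, in which the tool goes at most 62.5 mm and 10.7 degrees, less where a joint would pass 70% of its speed; a pose out of reach is approached as far as the arm can. A call with a number of a shift or a turn outside -1 to 1 is refused whole. A call with a gripper value outside its range is refused whole. The fingers move at their own pace and stop on an object; "newtons" is the grip in N (left out, the last holds). Time passes only in rows, so rows that repeat a pose let the fingers close. It gives the time, the measured TCP pose, the force, the opening and the grip force at its end, in the units of the state.
- ctrl.observe(): the state, without advancing time (a new reading comes with each control period).
- ctrl.get_image(name): name is "side" or "top"; returns a dict with "frame" (420x560x3 uint8, blue, green, red), "mtx" (3x3 intrinsics, pixels), "k1" (the pictures are not rectified: a ray, as slopes to the right and down, at radius r is drawn at 1 + k1 r^2 times it, then the intrinsics apply), "origin" and "orientation" of the camera in the world. Camera axes: x right, y down, z forward; pixel columns grow to the right and rows downward; lengths in m; the calibration is good to about 2 mm. A picture is of the moment at which its call begins. There is no depth.
- ctrl.finish_job(): hands the job in; it is judged then, once.
Trained networks look in the newest picture that a camera, given by its name, has taken for a name from the list of things; names that differ only in an ending like _2 or _b are one class to them, and where a whole thing is asked for, a point or a joint stands for the part that bears it (a point fixed in the world has none). Each returns a list of dicts, best first, with "score" (0 to 1); they miss things now and then, are a little off and sometimes report something else, mostly with a low value. They report only what shows in the picture. A call takes as long as a camera call. They do not tell look-alikes from the thing itself.
- ctrl.masks_of(label, camera): "mask" (420x560 bool, what is visible of it).
- ctrl.mark_of(label, camera): "position" ([x, y, z] in m, in the coordinates of the camera as it stood for that picture, good to about 4 mm: a listed point, or the origin of a listed thing).
The state is a dict: "clock": time; "q": joint angles; "qvel": joint speeds; "joint_efforts": joint torques, N m; "eef_pos": TCP position; "eef_rot": TCP orientation; "wrist_force": force on the tool from outside, world axes, zero at the start; "torque": the same for the moment, N m; "grip_width": opening from 0.0 (shut) to 1.0 (fully open); "grasp_force": force on a finger pad.
Only numpy, scipy, OpenCV 4.12 (cv2) and the standard library are available. Lean on these libraries where they do the work, as an engineer would, in place of code of your own. Each camera call takes 0.05 s, during which the arm holds its last target. There are 200 camera calls.

## Working session

There is one attempt and no reset: what is moved stays moved. The work goes in short steps, Python scripts to look and compute and a tool call to move; the robot and the scene stay as the last step left them, time stands still between calls to the robot, and variables do not carry over. Pictures are saved under pics/ and viewed, at most 10 in all, crops included, and the job is handed in when it is done.

Besides the shell and the picture viewer there is one more tool, called after "Request:" in YAML: its name, and indented under it one key for each argument. arm_command: Moves the arm, as the interface text tells. Its arguments: {"type":"object","properties":{"grip":{"type":"array","items":{"type":"number"}},"translation":{"type":"array","items":{"type":"array","items":{"type":"number"}}},"spin":{"type":"array","items":{"type":"number"}},"newtons":{"type":"number"}},"required":["grip","translation","spin"]}

```bash
mkdir -p pics; cat > h.py <<'E'
import numpy as np, cv2
from scipy.spatial.transform import Rotation as R
from plant import ctrl
def rot(q): return R.from_quat([q[1],q[2],q[3],q[0]]).as_matrix()
def world(im,p): return np.array(im["origin"])+rot(im["orientation"])@np.array(p)
def dist(im): return np.array([im["k1"],0,0,0,0.])
def ray(im,uv):
    s=cv2.undistortPoints(np.array([[uv]],float),np.array(im["mtx"]),dist(im))[0,0]
    d=rot(im["orientation"])@np.array([s[0],s[1],1]); return np.array(im["origin"]),d
def atz(im,uv,z):
    o,d=ray(im,uv); return o+d*(z-o[2])/d[2]
def proj(im,P):
    M=rot(im["orientation"]).T; c=M@(np.array(P)-im["origin"])
    return cv2.projectPoints(c.reshape(1,1,3),np.zeros(3),np.zeros(3),np.array(im["mtx"]),dist(im))[0].ravel()
E
python3 - <<'E'
from h import *
o=ctrl.observe(); print(o["clock"],o["eef_pos"],o["eef_rot"],o["grip_width"])
ims={}
for c in("side","top"):
    im=ctrl.get_image(c); cv2.imwrite(f"pics/{c}0.png",im["frame"]); print(c,im["origin"],im["orientation"],im["k1"])
    for n in("blue","yellow","green","white"):
        for d in ctrl.mark_of(n+"_cup_centre",c):
            w=world(im,d["position"]); print(c,n,round(d["score"],2),w.round(3),proj(im,w).round())
E
```

```text
0.0 [ 0.14531443 -0.60735157  0.23891244] [-7.44772624e-04  9.93117906e-01  1.17116453e-01 -7.53824510e-05] 1.0003976135536476
side [0.21787434 1.17931535 0.60820124] [ 0.044298   -0.09517724  0.83784713 -0.53571557] 0.07483323817062376
side blue 0.8 [ 0.397 -0.059  0.04 ] [313. 208.]
side blue 0.6 [ 0.461 -0.216  0.039] [300. 183.]
side blue 0.58 [ 0.445 -0.129  0.03 ] [299. 199.]
side yellow 0.63 [ 0.446 -0.37   0.04 ] [314. 165.]
side green 0.72 [0.465 0.302 0.04 ] [248. 279.]
side green 0.69 [0.492 0.394 0.034] [220. 306.]
side white 0.86 [0.468 0.171 0.042] [263. 247.]
top [0.18301099 0.00475791 1.40667301] [-0.06774168  0.70458329 -0.7026921   0.07209211] -0.10703740009278094
top blue 0.76 [ 0.463 -0.216  0.042] [354. 205.]
top blue 0.72 [ 0.451 -0.131  0.03 ] [321. 211.]
top blue 0.59 [ 0.401 -0.058  0.041] [293. 229.]
top yellow 0.62 [ 0.445 -0.373  0.042] [413. 213.]
top green 0.48 [0.492 0.396 0.032] [121. 195.]
top white 0.94 [0.469 0.17  0.04 ] [206. 203.]
```

```bash
python3 - <<'E'
import cv2
a=cv2.imread("pics/top0.png")[140:270,90:450]; b=cv2.imread("pics/side0.png")[130:340,180:360]
cv2.imwrite("pics/topc.png",cv2.resize(a,None,fx=2.2,fy=2.2)); cv2.imwrite("pics/sidec.png",cv2.resize(b,None,fx=2.8,fy=2.8))
E
```

```text
(no output)
```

View pics/topc.png

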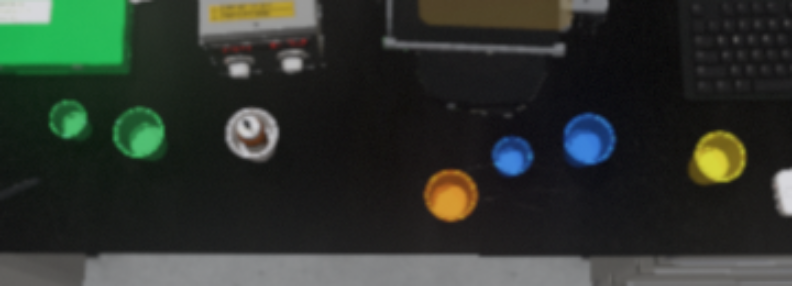

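View pics/sidec.png

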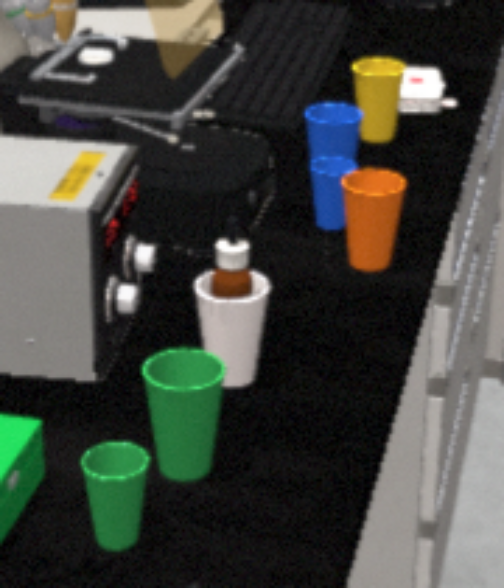

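View pics/top0.png

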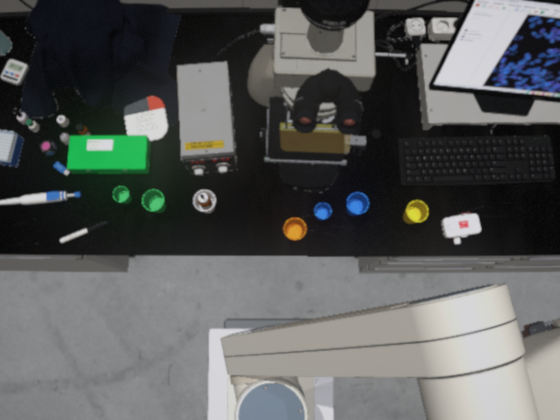

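Blue-cup class: orange (294,229) must be left, the small blue is at (322,211), and the large blue at (357,205) is the target. Green: the small one is at (121,195) and the large one, which the job needs, is at (153,200). The enlarged crops confirm both size differences. Next I triangulate from the masks.

```bash
cat >> h.py <<'E'
from scipy.optimize import least_squares
def model(im,x,y,z,c=None):
    t=np.linspace(0,2*np.pi,40); pts=[]
    for r,h in((.018,-.04),(.028,.04)):
        for a in t: pts.append(proj(im,[x+r*np.cos(a),y+r*np.sin(a),z+h]))
    h=cv2.convexHull(np.array(pts,np.float32)); m=cv2.moments(h)
    return np.array([m["m10"]/m["m00"],m["m01"]/m["m00"]]),m["m00"]
def best(label,cam,im,P):
    "mask whose centroid lies nearest the model at P"
    c0,a0=model(im,*P); L=[]
    for d in ctrl.masks_of(label,cam):
        v,u=np.nonzero(d["mask"]); L.append((np.hypot(u.mean()-c0[0],v.mean()-c0[1]),u.mean(),v.mean(),len(u)/a0,d["score"]))
    return min(L) if L else None
def locate(label,P,cams=("top","side")):
    obs=[]
    for c in cams:
        im=ctrl.get_image(c); b=best(label,c,im,P)
        if b: print(label,c,np.round(b,2)); obs+=[(im,b)] if b[0]<12 else []
    f=lambda p:np.concatenate([model(i,*p)[0]-b[1:3] for i,b in obs])
    s=least_squares(f,P); print(label,s.x.round(4),"px res",f(s.x).round(2)); return s.x
E
python3 - <<'E'
from h import *
for n,P in(("yellow",[.446,-.371,.04]),("blue",[.462,-.216,.04]),("green",[.465,.302,.04]),("white",[.468,.17,.04])): locate(n+"_cup_centre",P)
im=ctrl.get_image("top")
for uv in((460,225),(402,180),(345,162),(310,188),(232,165)): print(uv,atz(im,uv,0).round(3),atz(im,uv,.1).round(3))
o=ctrl.observe();print(o["clock"],o["q"],o["eef_pos"])
E
```

```text
yellow_cup_centre top [  1.6  415.48 211.9    1.01   0.86]
yellow_cup_centre side [  0.93 314.43 164.46   0.97   0.62]
yellow_cup_centre [ 0.4437 -0.3739  0.0368] px res [-0.02 -0.24  0.24  0.05]
blue_cup_centre top [  1.5  356.57 203.5    0.89   0.75]
blue_cup_centre side [  4.79 298.06 176.7    0.59   0.66]
blue_cup_centre [ 0.4628 -0.2177  0.0524] px res [-0.03 -0.91  1.06  0.3 ]
green_cup_centre top [  2.08 153.41 200.23   1.     0.83]
green_cup_centre side [  2.46 245.38 275.73   0.98   0.69]
green_cup_centre [0.4703 0.3017 0.039 ] px res [-0.01  0.14 -0.11 -0.05]
white_cup_centre top [  0.51 204.65 200.91   1.03   0.97]
white_cup_centre side [  4.01 262.6  240.43   1.12   0.93]
white_cup_centre [0.4679 0.1681 0.0487] px res [-0.16 -0.64  0.74  0.07]
(460, 225) [ 0.419 -0.512  0.   ] [ 0.402 -0.475  0.1  ]
(402, 180) [ 0.543 -0.358  0.   ] [ 0.518 -0.332  0.1  ]
(345, 162) [ 0.593 -0.203  0.   ] [ 0.564 -0.188  0.1  ]
(310, 188) [ 0.52  -0.106 -0.   ] [ 0.496 -0.098  0.1  ]
(232, 165) [0.583 0.105 0.   ] [0.555 0.098 0.1  ]
1.35 [-1.35499355e+00  4.23072769e-01  1.62990916e+00 -4.93386171e-06
  1.08856985e+00 -1.90412686e-02] [ 0.14542847 -0.60783404  0.23968847]
```

Request:
arm_command:
  grip: [1,1]
  translation:
    - [0,0,0]
    - [0,0,0]
  spin: [0.075,0.075]
  newtons: 15

```text
clock: 1.6
eef_pos: [0.1454, -0.6078, 0.2397]
eef_rot: [-0.0, 1.0, -0.002, 0.0]
wrist_force: [-0.6, 0.3, 0.4]
grip_width: 0.998
grasp_force: 0.0
```

Request:
arm_command:
  grip: [1,1,1]
  translation:
    - [0.93,-0.73,0]
    - [0.93,-0.73,0]
    - [0.93,-0.73,0]
  spin: [0,0,0]

```text
clock: 1.98
eef_pos: [0.2213, -0.5484, 0.2398]
eef_rot: [-0.0, 1.0, 0.001, 0.0]
wrist_force: [0.3, -0.2, -0.4]
grip_width: 1.002
grasp_force: 0.0
```

Request:
arm_command:
  grip: [1,1,1]
  translation:
    - [0.93,-0.73,0]
    - [0.93,-0.73,0]
    - [0.93,-0.73,0]
  spin: [0,0,0]

```text
clock: 2.35
eef_pos: [0.295, -0.4909, 0.2398]
eef_rot: [0.0, 1.0, 0.001, 0.0]
wrist_force: [-0.2, 0.2, -0.3]
grip_width: 0.998
grasp_force: 0.0
```

Request:
arm_command:
  grip: [1,1,1]
  translation:
    - [0.93,-0.73,0]
    - [0.93,-0.73,0]
    - [0.93,-0.73,0]
  spin: [0,0,0]

```text
clock: 2.72
eef_pos: [0.3691, -0.4332, 0.2397]
eef_rot: [0.0, 1.0, 0.0, -0.0]
wrist_force: [-0.4, -0.1, -0.6]
grip_width: 0.997
grasp_force: 0.0
```

Request:
arm_command:
  grip: [1,1,1,1]
  translation:
    - [0.93,-0.73,0]
    - [0.93,-0.73,0.4]
    - [0.93,-0.73,0.8]
    - [0.93,-0.73,0.8]
  spin: [0,0,0,0]

```text
clock: 3.22
eef_pos: [0.4411, -0.3749, 0.1735]
eef_rot: [-0.001, 1.0, -0.001, -0.002]
wrist_force: [-0.4, -0.1, 0.1]
grip_width: 1.0
grasp_force: 0.0
```

Request:
arm_command:
  grip: [1,1]
  translation:
    - [0,0,0.4]
    - [0,0,0.7]
  spin: [0,0]

```text
clock: 3.48
eef_pos: [0.4427, -0.3767, 0.1204]
eef_rot: [0.001, 1.0, -0.001, 0.001]
wrist_force: [-0.3, 1.0, 0.6]
grip_width: 0.996
grasp_force: 0.0
```

Request:
arm_command:
  grip: [1,1,1]
  translation:
    - [0,0,0.4]
    - [0,0,0.7]
    - [0,0,0.7]
  spin: [0,0,0]

```text
clock: 3.85
eef_pos: [0.442, -0.3756, 0.0634]
eef_rot: [-0.0, 1.0, -0.001, -0.001]
wrist_force: [-0.6, -0.1, -0.4]
grip_width: 1.001
grasp_force: 0.0
```

Request:
arm_command:
  grip: [-1,-1,-1,-1,-1]
  translation:
    - [0,0,0]
    - [0,0,0]
    - [0,0,0]
    - [0,0,0]
    - [0,0,0]
  spin: [0,0,0,0,0]
  newtons: 15

```text
clock: 4.47
eef_pos: [0.4437, -0.3746, 0.0643]
eef_rot: [0.0, 1.0, -0.0, 0.0]
wrist_force: [-0.3, 1.5, 6.4]
grip_width: 0.621
grasp_force: 15.0
```

Request:
arm_command:
  grip: [-1,-1,-1]
  translation:
    - [0,0,-0.2]
    - [0,0,-0.6]
    - [0,0,-0.8]
  spin: [0,0,0]
  newtons: 20

```text
clock: 4.85
eef_pos: [0.4438, -0.375, 0.1297]
eef_rot: [0.001, 1.0, -0.0, 0.001]
wrist_force: [0.6, -0.9, 0.1]
grip_width: 0.62
grasp_force: 20.0
```

Request:
arm_command:
  grip: [-1,-1,-1]
  translation:
    - [0,0,-0.3]
    - [0,0,-0.6]
    - [0,0,-0.6]
  spin: [0,0,0]

```text
clock: 5.22
eef_pos: [0.444, -0.3752, 0.1775]
eef_rot: [0.001, 1.0, -0.0, 0.001]
wrist_force: [0.7, 0.5, -1.1]
grip_width: 0.619
grasp_force: 20.0
```

Request:
arm_command:
  grip: [-1,-1,-1,-1]
  translation:
    - [0.1,-0.4,0]
    - [0.2,-0.8,0]
    - [0.2,-0.95,0]
    - [0.2,-0.95,0]
  spin: [0,0,0,0]

```text
clock: 5.72
eef_pos: [0.4589, -0.2979, 0.175]
eef_rot: [-0.0, 1.0, 0.0, -0.001]
wrist_force: [0.5, -0.5, -0.9]
grip_width: 0.618
grasp_force: 20.0
```

Request:
arm_command:
  grip: [-1,-1,-1,-1,-1]
  translation:
    - [0,-0.4,0]
    - [0,-0.8,0]
    - [0,-0.95,0]
    - [0,-0.95,0]
    - [0,-0.95,0]
  spin: [0,0,0,0,0]

```text
clock: 6.35
eef_pos: [0.4597, -0.2236, 0.1758]
eef_rot: [0.0, 1.0, -0.001, 0.0]
wrist_force: [0.0, -0.2, -0.5]
grip_width: 0.618
grasp_force: 20.0
```

```bash
python3 - <<'E'
from h import *
o=ctrl.observe();print(o["clock"],o["eef_pos"])
for c in("side","top"):
    im=ctrl.get_image(c); 
    for n in("yellow","blue"):
        for d in ctrl.mark_of(n+"_cup_centre",c): print(c,n,round(d["score"],2),world(im,d["position"]).round(4))
    cv2.imwrite(f"pics/{c}1.png",cv2.resize(im["frame"][100:260,220:400] if c=="side" else im["frame"][150:260,280:430],None,fx=3,fy=3))
P=np.array(o["eef_pos"])-[0,0,.024]
locate("yellow_cup_centre",P)
E
```

```text
6.35 [ 0.45966977 -0.22358173  0.17577947]
side yellow 0.68 [ 0.4599 -0.2226  0.1496]
side blue 0.73 [ 0.4453 -0.1319  0.0311]
side blue 0.62 [ 0.4616 -0.2156  0.0387]
side blue 0.58 [ 0.3965 -0.0547  0.0367]
top blue 0.61 [ 0.4509 -0.1306  0.034 ]
top blue 0.46 [ 0.3993 -0.0573  0.0402]
yellow_cup_centre side [  3.94 302.39 146.23   0.71   0.89]
yellow_cup_centre [ 0.4574 -0.2191  0.1422] px res [0. 0.]
```

View pics/side1.png

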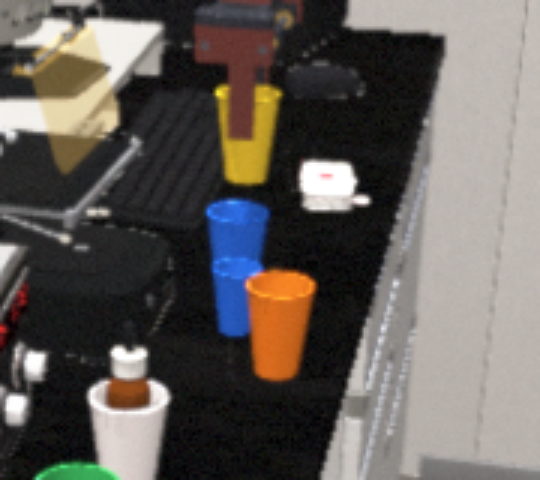

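Request:
arm_command:
  grip: [-1,-1,-1,-1]
  translation:
    - [0.045,-0.07,0]
    - [0.045,-0.07,0.3]
    - [0.045,-0.07,0.5]
    - [0.045,-0.07,0.5]
  spin: [0,0,0,0]

```text
clock: 7.35
eef_pos: [0.4622, -0.2163, 0.1345]
eef_rot: [-0.001, 1.0, -0.0, -0.001]
wrist_force: [0.2, 0.1, -0.5]
grip_width: 0.621
grasp_force: 20.0
```

Request:
arm_command:
  grip: [-1,-1,-1]
  translation:
    - [0,0,0.1]
    - [0,0,0.2]
    - [0,0,0.2]
  spin: [0,0,0]

```text
clock: 7.72
eef_pos: [0.4627, -0.2168, 0.1192]
eef_rot: [-0.0, 1.0, -0.0, -0.0]
wrist_force: [-0.3, -0.0, -1.5]
grip_width: 0.622
grasp_force: 20.0
```

Request:
arm_command:
  grip: [-1,-1,-1,-1]
  translation:
    - [0,0,0.1]
    - [0,0,0.18]
    - [0,0,0.24]
    - [0,0,0.24]
  spin: [0,0,0,0]

```text
clock: 8.22
eef_pos: [0.4632, -0.2172, 0.1004]
eef_rot: [0.0, 1.0, -0.0, 0.0]
wrist_force: [0.2, -1.6, 0.8]
grip_width: 0.618
grasp_force: 20.0
```

Request:
arm_command:
  grip: [0.5,0.8,0.8]
  translation:
    - [0,0,0]
    - [0,0,0]
    - [0,0,0]
  spin: [0,0,0]

```text
clock: 8.6
eef_pos: [0.4628, -0.2168, 0.1005]
eef_rot: [-0.0, 1.0, -0.0, -0.0]
wrist_force: [-0.5, -0.2, -0.2]
grip_width: 0.89
grasp_force: 0.0
```

Request:
arm_command:
  grip: [0.8,0.8,0.8]
  translation:
    - [0,0,-0.3]
    - [0,0,-0.8]
    - [0,0,-1]
  spin: [0,0,0]

```text
clock: 8.98
eef_pos: [0.4638, -0.2173, 0.1823]
eef_rot: [0.001, 1.0, -0.0, 0.001]
wrist_force: [-0.5, -0.0, -0.5]
grip_width: 0.9
grasp_force: 0.0
```

Request:
arm_command:
  grip: [0.8,0.8,0.8]
  translation:
    - [-0.1,-0.3,-0.5]
    - [-0.3,-0.8,-0.9]
    - [-0.3,-1,-0.9]
  spin: [0,0,0]

```text
clock: 9.35
eef_pos: [0.4391, -0.1358, 0.2539]
eef_rot: [0.0, 1.0, -0.0, 0.002]
wrist_force: [-0.0, -0.1, 0.1]
grip_width: 0.901
grasp_force: 0.0
```

```bash
python3 - <<'E'
from h import *
o=ctrl.observe();print(o["clock"],o["eef_pos"])
locate("yellow_cup_centre",[.463,-.217,.076])
locate("blue_cup_centre",[.463,-.217,.04],("side",))
im=ctrl.get_image("side"); cv2.imwrite("pics/side2.png",cv2.resize(im["frame"][100:260,220:400],None,fx=3,fy=3))
E
```

```text
9.35 [ 0.43911098 -0.13582996  0.25390171]
yellow_cup_centre side [  5.18 298.57 164.03   0.65   0.75]
yellow_cup_centre [ 0.4663 -0.2207  0.0894] px res [0. 0.]
blue_cup_centre side [  1.71 298.25 179.6    0.5    0.6 ]
blue_cup_centre [ 0.4631 -0.2074  0.0485] px res [-0. -0.]
```

View pics/side2.png

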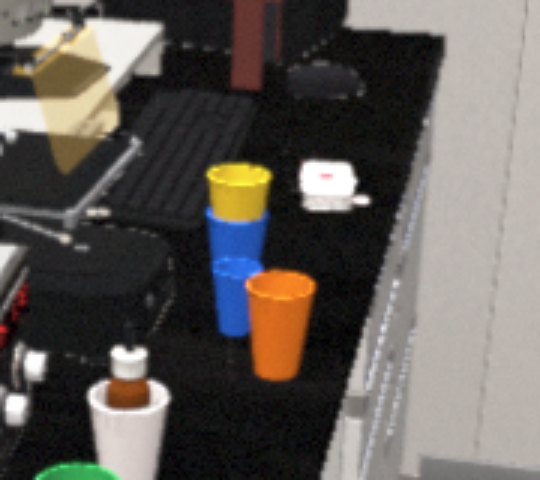

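The picture shows yellow seated upright in blue: yellow rim at crop (239,178), blue rim at (238,213). Now to the large green cup.

Request:
arm_command:
  grip: [0.8,0.8]
  translation:
    - [0,-0.7,0]
    - [0,-1,0]
  spin: [0,0]

```text
clock: 9.95
eef_pos: [0.4388, -0.0561, 0.2516]
eef_rot: [-0.0, 1.0, -0.001, -0.001]
wrist_force: [-0.7, -0.1, 1.0]
grip_width: 0.902
grasp_force: 0.0
```

Request:
arm_command:
  grip: [0.8,0.8]
  translation:
    - [0,-0.7,0]
    - [0,-1,0]
  spin: [0,0]

```text
clock: 10.2
eef_pos: [0.4391, 0.0244, 0.2518]
eef_rot: [-0.0, 1.0, -0.0, -0.001]
wrist_force: [0.2, 0.2, 0.5]
grip_width: 0.903
grasp_force: 0.0
```

Request:
arm_command:
  grip: [0.8,0.8]
  translation:
    - [0,-0.7,0]
    - [0,-1,0]
  spin: [0,0]

```text
clock: 10.45
eef_pos: [0.4394, 0.1046, 0.2519]
eef_rot: [0.0, 1.0, -0.0, -0.0]
wrist_force: [0.3, 0.2, 0.2]
grip_width: 0.898
grasp_force: 0.0
```

Request:
arm_command:
  grip: [0.8,0.8]
  translation:
    - [0,-0.7,0]
    - [0,-1,0]
  spin: [0,0]

```text
clock: 10.7
eef_pos: [0.4396, 0.1848, 0.2518]
eef_rot: [0.0, 1.0, 0.0, -0.0]
wrist_force: [0.5, 0.9, -0.3]
grip_width: 0.897
grasp_force: 0.0
```

Request:
arm_command:
  grip: [0.8,0.8]
  translation:
    - [0.2,-0.7,0]
    - [0.2,-1,0]
  spin: [0,0]

```text
clock: 10.95
eef_pos: [0.4566, 0.2651, 0.2517]
eef_rot: [-0.0, 1.0, -0.0, 0.0]
wrist_force: [-0.3, -0.3, 0.4]
grip_width: 0.901
grasp_force: 0.0
```

Request:
arm_command:
  grip: [0.8,0.8,0.8]
  translation:
    - [0.2,-0.48,0]
    - [0.2,-0.48,0]
    - [0.2,-0.48,0]
  spin: [0,0,0]

```text
clock: 11.32
eef_pos: [0.4711, 0.3006, 0.2515]
eef_rot: [0.001, 1.0, -0.001, -0.001]
wrist_force: [0.0, 1.1, -0.5]
grip_width: 0.901
grasp_force: 0.0
```

Request:
arm_command:
  grip: [0.8,0.8]
  translation:
    - [0,0,0.5]
    - [0,0,0.9]
  spin: [0,0]

```text
clock: 11.58
eef_pos: [0.471, 0.3, 0.1795]
eef_rot: [0.0, 1.0, -0.001, -0.0]
wrist_force: [0.5, 0.5, -0.1]
grip_width: 0.899
grasp_force: 0.0
```

Request:
arm_command:
  grip: [0.8,0.8,0.8]
  translation:
    - [0,0,0.4]
    - [0,0,0.8]
    - [0,0,0.9]
  spin: [0,0,0]

```text
clock: 11.95
eef_pos: [0.4701, 0.2995, 0.1067]
eef_rot: [0.001, 1.0, -0.001, -0.002]
wrist_force: [-0.8, 0.1, 0.1]
grip_width: 0.902
grasp_force: 0.0
```

Request:
arm_command:
  grip: [0.8,0.8,0.8]
  translation:
    - [0,0,0.3]
    - [0,0,0.57]
    - [0,0,0.57]
  spin: [0,0,0]

```text
clock: 12.32
eef_pos: [0.4709, 0.3006, 0.0625]
eef_rot: [0.001, 1.0, -0.001, -0.001]
wrist_force: [0.4, 0.9, 0.0]
grip_width: 0.897
grasp_force: 0.0
```

Request:
arm_command:
  grip: [-1,-1,-1,-1,-1]
  translation:
    - [0,0,0]
    - [0,0,0]
    - [0,0,0]
    - [0,0,0]
    - [0,0,0]
  spin: [0,0,0,0,0]
  newtons: 15

```text
clock: 12.95
eef_pos: [0.4719, 0.3017, 0.0637]
eef_rot: [-0.0, 1.0, -0.0, 0.001]
wrist_force: [0.2, -1.4, 5.9]
grip_width: 0.621
grasp_force: 15.0
```

Request:
arm_command:
  grip: [-1,-1,-1]
  translation:
    - [0,0,-0.2]
    - [0,0,-0.7]
    - [0,0,-1]
  spin: [0,0,0]
  newtons: 20

```text
clock: 13.32
eef_pos: [0.4718, 0.3019, 0.1453]
eef_rot: [-0.001, 1.0, -0.0, 0.001]
wrist_force: [0.5, -0.5, -1.2]
grip_width: 0.616
grasp_force: 20.0
```

Request:
arm_command:
  grip: [-1,-1]
  translation:
    - [0,0,-0.5]
    - [0,0,-1]
  spin: [0,0]

```text
clock: 13.58
eef_pos: [0.471, 0.3014, 0.2249]
eef_rot: [-0.0, 1.0, -0.0, 0.0]
wrist_force: [1.3, 0.0, -1.4]
grip_width: 0.625
grasp_force: 20.0
```

Request:
arm_command:
  grip: [-1,-1,-1]
  translation:
    - [0,0,-0.5]
    - [-0.1,0.5,-0.5]
    - [-0.1,0.9,-0.5]
  spin: [0,0,0]

```text
clock: 13.95
eef_pos: [0.4626, 0.2287, 0.2643]
eef_rot: [-0.0, 1.0, 0.0, 0.001]
wrist_force: [-0.2, 0.0, -1.0]
grip_width: 0.617
grasp_force: 20.0
```

Request:
arm_command:
  grip: [-1,-1]
  translation:
    - [0,0.5,0]
    - [0,1,0]
  spin: [0,0]

```text
clock: 14.2
eef_pos: [0.4629, 0.1484, 0.2638]
eef_rot: [-0.0, 1.0, -0.0, 0.0]
wrist_force: [1.1, 0.4, -1.1]
grip_width: 0.619
grasp_force: 20.0
```

Request:
arm_command:
  grip: [-1,-1]
  translation:
    - [0,0.5,0]
    - [0,1,0]
  spin: [0,0]

```text
clock: 14.45
eef_pos: [0.4628, 0.0683, 0.2637]
eef_rot: [-0.0, 1.0, -0.0, 0.0]
wrist_force: [0.2, 0.3, -0.3]
grip_width: 0.62
grasp_force: 20.0
```

Request:
arm_command:
  grip: [-1,-1]
  translation:
    - [0,0.5,0]
    - [0,1,0]
  spin: [0,0]

```text
clock: 14.7
eef_pos: [0.4628, -0.0117, 0.2638]
eef_rot: [-0.0, 1.0, -0.0, 0.0]
wrist_force: [0.0, -0.7, 0.1]
grip_width: 0.619
grasp_force: 20.0
```

Request:
arm_command:
  grip: [-1,-1]
  translation:
    - [0,0.5,0]
    - [0,1,0]
  spin: [0,0]

```text
clock: 14.95
eef_pos: [0.4627, -0.0917, 0.2638]
eef_rot: [0.0, 1.0, -0.0, 0.0]
wrist_force: [0.9, -0.1, -1.3]
grip_width: 0.62
grasp_force: 20.0
```

Request:
arm_command:
  grip: [-1,-1]
  translation:
    - [0,0.5,0]
    - [0,1,0]
  spin: [0,0]

```text
clock: 15.2
eef_pos: [0.4627, -0.1717, 0.2638]
eef_rot: [0.0, 1.0, -0.0, 0.0]
wrist_force: [0.2, 0.0, -0.2]
grip_width: 0.618
grasp_force: 20.0
```

Request:
arm_command:
  grip: [-1,-1,-1,-1]
  translation:
    - [0,0.3,0]
    - [0,0.57,0]
    - [0,0.57,0]
    - [0,0.57,0]
  spin: [0,0,0,0]

```text
clock: 15.7
eef_pos: [0.4627, -0.2155, 0.2632]
eef_rot: [-0.0, 1.0, -0.0, -0.0]
wrist_force: [0.3, 0.4, -1.1]
grip_width: 0.624
grasp_force: 20.0
```

```bash
python3 - <<'E'
from h import *
o=ctrl.observe();P=np.array(o["eef_pos"]);print(o["clock"],P)
im=ctrl.get_image("side"); cv2.imwrite("pics/side3.png",cv2.resize(im["frame"][70:230,220:400],None,fx=3,fy=3))
for d in ctrl.mark_of("green_cup_centre","side"): print(world(im,d["position"]).round(4))
for p in(P-[0,0,.024],[.463,-.217,.076]): print(model(im,*p)[0].round(1),[proj(im,np.add(p,[0,0,h])).round(1) for h in(-.04,.04)])
E
```

```text
15.7 [ 0.46267724 -0.21547769  0.26316725]
[0.4909 0.3924 0.0283]
[ 0.459  -0.2173  0.2362]
[301.7 111.3] [array([301. , 127.9]), array([302.2,  97.9])]
[299.3 169.1] [array([298.7, 184.4]), array([299.8, 157.3])]
```

View pics/side3.png

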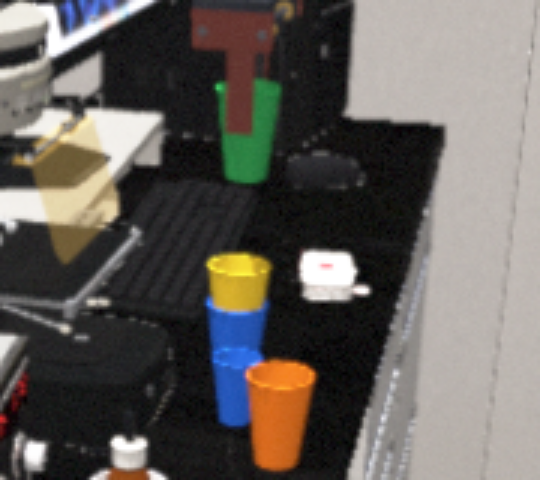

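Request:
arm_command:
  grip: [-1,-1,-1,-1]
  translation:
    - [0.015,0.015,0.4]
    - [0.015,0.015,0.8]
    - [0.015,0.015,0.95]
    - [0.015,0.015,0.95]
  spin: [0,0,0,0]

```text
clock: 16.3
eef_pos: [0.464, -0.2167, 0.1866]
eef_rot: [-0.0, 1.0, -0.0, -0.001]
wrist_force: [-0.8, -0.2, -0.4]
grip_width: 0.624
grasp_force: 20.0
```

Request:
arm_command:
  grip: [-1,-1,-1,-1]
  translation:
    - [0,0,0.15]
    - [0,0,0.3]
    - [0,0,0.4]
    - [0,0,0.4]
  spin: [0,0,0,0]

```text
clock: 16.8
eef_pos: [0.4637, -0.2171, 0.1541]
eef_rot: [-0.0, 1.0, -0.0, -0.001]
wrist_force: [0.8, 0.4, -1.8]
grip_width: 0.622
grasp_force: 20.0
```

Request:
arm_command:
  grip: [-1,-1,-1,-1]
  translation:
    - [0,0,0.1]
    - [0,0,0.18]
    - [0,0,0.24]
    - [0,0,0.24]
  spin: [0,0,0,0]

```text
clock: 17.3
eef_pos: [0.4646, -0.2175, 0.1358]
eef_rot: [0.0, 1.0, -0.0, 0.0]
wrist_force: [0.9, -0.1, 2.0]
grip_width: 0.619
grasp_force: 20.0
```

Request:
arm_command:
  grip: [0.5,0.8,0.8]
  translation:
    - [0,0,0]
    - [0,0,0]
    - [0,0,0]
  spin: [0,0,0]

```text
clock: 17.68
eef_pos: [0.464, -0.2173, 0.1356]
eef_rot: [-0.0, 1.0, -0.0, -0.0]
wrist_force: [0.9, 0.6, 0.9]
grip_width: 0.887
grasp_force: 0.0
```

Request:
arm_command:
  grip: [0.8,0.8,0.8]
  translation:
    - [0,0,-0.3]
    - [0,0,-0.8]
    - [0,0,-1]
  spin: [0,0,0]

```text
clock: 18.05
eef_pos: [0.465, -0.2177, 0.2175]
eef_rot: [0.001, 1.0, -0.0, 0.001]
wrist_force: [0.4, 0.0, -0.7]
grip_width: 0.899
grasp_force: 0.0
```

Request:
arm_command:
  grip: [0.8,0.8,0.8]
  translation:
    - [-0.3,0,-0.5]
    - [-0.8,0,-0.5]
    - [-0.8,0,-0.5]
  spin: [0,0,0]

```text
clock: 18.42
eef_pos: [0.3979, -0.2167, 0.2554]
eef_rot: [-0.0, 1.0, -0.001, -0.001]
wrist_force: [0.9, 0.7, -0.5]
grip_width: 0.902
grasp_force: 0.0
```

```bash
python3 - <<'E'
from h import *
o=ctrl.observe();print(o["clock"],o["eef_pos"])
im=ctrl.get_image("side"); cv2.imwrite("pics/side4.png",cv2.resize(im["frame"][90:280,200:380],None,fx=3,fy=3))
for n in("green","yellow","blue","white"):
    for d in ctrl.mark_of(n+"_cup_centre","side"): print(n,world(im,d["position"]).round(4))
E
```

```text
18.425 [ 0.39792792 -0.21674069  0.25535987]
green [ 0.4599 -0.2197  0.1114]
green [0.4943 0.3917 0.0303]
yellow [ 0.4664 -0.213   0.075 ]
blue [ 0.4474 -0.1306  0.0299]
blue [ 0.46   -0.2171  0.0396]
blue [ 0.3995 -0.0592  0.0354]
white [0.4674 0.1712 0.039 ]
```

View pics/side4.png

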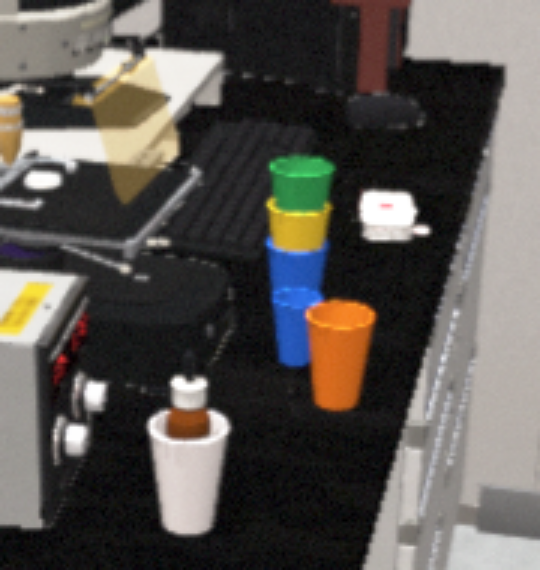

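The picture shows an upright stack, green rim (301,167), yellow (298,210), blue (296,245) in the crop. The heights come out at 0.040 / 0.075 / 0.111 m, and white has not moved. I'll hand the job in.

```bash
python3 -c "
from plant import ctrl
print(ctrl.finish_job())"
```

```text
the job is handed in; nothing more can be done
None
```

The yellow and green cups are nested upright in the large blue cup, yellow then green, the white cup with the dropper bottle was left in place, and the job is handed in (no verdict was returned).

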